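# Seat a servo in the test jig, latch it and set the supply

### The arm

A 6-joint arm with a two-finger parallel gripper is mounted at the origin on the work surface. World frame = base frame: x ahead of the robot, y to its left, z up, the work surface at z = 0. Lengths are in m, angles in rad, forces in N, time in s.
With the tool pointing down it reaches from about 0.35 to 0.775 m from the base axis. Payload 7.3 kg.
Tool frame: the origin (TCP) lies at the centre of the arm's flange, where the gripper is bolted on; the fingertips stand 178 mm ahead of it and the grasp point (between the pads) lies 159 mm ahead of it; z points along the fingers, y is the line along which they close (so a half turn about z gives the same grasp; the last joint's range is limited). The gripper opens to 92 mm and grips with 3 to 60 N. Pads are 19 mm wide; open, the fingers measure 130 mm over their backs; the gripper's body (75 mm by 190 mm) begins 47 mm behind the grasp point.
Start: joints at [1.002, 0.342, 1.524, -0, 1.275, -0.146], TCP at [0.215, 0.479, 0.405] pointing down, gripper open.
Joint ranges: [-2.53, 2.53], [-0.77, 2.02], [0.04, 2.7], [-1, 4.14], [0.28, 2.66], [-3.11, 3.11]. Speed limits (rad/s): [2.57, 2.57, 3.14, 3.14, 3.14, 3.14].

### API

Orientations are given as [roll, pitch, yaw] about the fixed x, y, z axes, in that order (R = Rz(yaw) Ry(pitch) Rx(roll)).
In Python, from cell import telemetry, vision, ticket gives the robot as it stands.
- The arm moves only by the shell command python3 -m crank 'ROWS' [FORCE]. ROWS is JSON, a list of rows, each a list of 5 numbers: the gripper command: -1 is shut, 1 is fully open, values between are in proportion, then the shift along the tool's x, y, z in mm, then the turn about the tool's z in rad. In form: [[fingers, dx, dy, dz, roll], ...]. A call has 1 to 12 rows; each row is the pose to reach, as a shift and turn from the pose commanded when the call began, along the tool's axes at that moment; what a row does not reach only later rows make up. A row lasts 1/12 s, in which the tool goes at most 41.7 mm and 7.16 degrees, less where a joint would pass 70% of its speed; a pose out of reach is approached as far as the arm can. A call with a gripper value outside its range is refused whole. The fingers move at their own pace and stop on an object; FORCE is the grip in N (left out, the last holds). Time passes only in rows, so rows that repeat a pose let the fingers close. It gives the time, the measured TCP pose, the force, the opening and the grip force at its end, in the units of the state.
- telemetry.observe(): the state, without advancing time (a new reading comes with each control period).
- vision.read_camera(name): name is "side" or "top"; returns (picture, depth): 400x640x3 uint8, red, green, blue; 400x640 float32, m along the optical axis (not along the pixel's ray), 0 where there is no reading.
- vision.get_calibration(name): a dict with "camera_matrix" (3x3 intrinsics, pixels), "rvec" (rotation vector, rad) and "tvec" (3), from world to camera coordinates, as OpenCV has them. Camera axes: x right, y down, z forward; pixel columns grow to the right and rows downward; lengths in m; the calibration is good to about 2 mm. A picture is of the moment at which its call begins. get_calibration takes no time and is no camera call.
- ticket.hand_in(): hands the job in; it is judged then, once.
The state is a dict: "time": time; "qpos": joint angles; "qvel": joint speeds; "joint_efforts": joint torques, N m; "tool_pos": TCP position; "tool_rot": TCP orientation; "contact_force": force on the tool from outside, world axes, zero at the start; "torque": the same for the moment, N m; "opening": finger opening in m; "grip_force": force on a finger pad.
Only numpy, scipy, OpenCV 4.12 (cv2) and the standard library are available. Lean on these libraries where they do the work, as an engineer would, in place of code of your own. Each camera call takes 0.05 s, during which the arm holds its last target. There are 200 camera calls.

### The job

Take the servo with the round disc horn out of the rack, stand it upright on the dark rubber pad and let go, then take it again by its wide faces and seat it fully down in the nest of the test jig, either way round. Then swing the jig's keeper bar over the servo until its hook is home on the catch post, and finally turn the supply's voltage knob clockwise until its white pointer is at 6 V, the one long mark on its scale. Leave the other two servos in the rack.

Things in the scene. Friction and masses are not known exactly. Their poses are not given: they have to be found in the camera images.
- servo: The servo to test: black block 40 (x) x 20 (y) x 36 (z) mm, 55 g; ears 52 (x) x 18 (y) mm at z 26 to 31 mm; on top, at x = +10 mm, a white round disc horn 18 mm across, top at z 43 mm. Origin: centre of its underside, z up. It starts upright in one of the rack's three slots, where walls and neighbours leave only its ends (52 mm across the ears) free to grasp.
- servo_bar: Another servo of the same block and origin, with a straight white bar horn (30 x 6 mm) on top; stays in the rack.
- servo_bare: Another servo of the same block and origin, with only a thin bare brass shaft on top; stays in the rack.
- rack: Aluminium rack, base 80 (x) x 98 (y) x 6 mm, fixed. Origin: centre of its underside. Three slots 23 mm wide side by side along y (27 mm pitch), servos stand at z = 6 mm with their long axis along x. The slot walls are 34 mm long in x and end at z = 28 mm; low lips at x = +-25 mm end at z = 12 mm.
- pad: Dark square rubber pad, 130 x 130 mm and 3 mm thick, fixed on the bench. Origin: centre of its underside.
- jig: Aluminium test jig, base 90 (x) x 160 (y) x 12 mm, fixed. Origin: centre of its underside. The nest is in its middle, the hinge column of the keeper bar (22 mm thick, top z = 58 mm) at y = +62 mm, the catch post (9 mm, cap top z = 70 mm) at y = -51.5 mm.
- nest (a point): Centre of the nest's floor, 12 mm above the jig's underside, axes as the jig. The servo's long axis goes along the jig's y. Two end walls (inner faces at y = +-28.5 mm, 40 mm high) leave no room for fingers at the servo's ends; two low flared lips (x = +-11.5 mm at the floor, +-15 mm at their tops, 8 mm high) leave its wide faces free above them.
- catch (a point): Top of the catch post, on which the keeper bar's hook comes to rest (65 mm above the jig's underside).
- keeper_hinge (a point): Point on the keeper bar's vertical hinge axis, at mid-thickness of the bar (62 mm above the jig's underside), axes as the jig.
- keeper_handle (a point): Middle of the keeper bar's upright black round handle (12 mm thick, 27 mm high, z = +-13.5 mm about this point), 90 mm from the hinge axis. The flat steel bar (14 mm wide, 6 mm thick, hook end 130 mm from the axis) lies just below it; the bar passes 4 mm over the horn of a fully seated servo.
- keeper (a joint): Angle of the keeper bar (rad): 0 = closed, bar along the jig's -y over the nest with the hook against the catch post; positive = open, swung towards the jig's +x (anticlockwise from above), at most 2.0. Stiff: stays where it is left.
- supply: Low bench supply, 200 (x) x 160 (y) x 65 mm, fixed. Origin: centre of its underside. Voltage knob on its dark top panel at x = -30, y = 0 mm, ringed by ten white ticks, one per volt from 0 to 9, 30 degrees apart: 0 V lies towards (-x, +y), values grow clockwise from above, 6 V (the only long mark, 22 mm) lies towards (+x, -y).
- volts_grip (a point): On the voltage knob's vertical axis at the height to grip: the knob has an upright bar grip 46 mm long, 14 mm thick, from 23 mm below (its foot disc) to 7 mm above this point. The x axis of this point runs along the bar; the white pointer line is at its -x end.
- volts (a joint): Angle of the voltage knob (rad): 0 at 0 V, grows clockwise from above by 0.5236 per volt, so 6 V = 3.1416; stop at 4.71.
Things that resemble listed ones, but are neither listed nor needed, are in the scene too. What is shaped like the jig but brown is not meant.

How it is judged:
By the outcome, as a careful person would: the job done as asked, in the order asked, and still so for the second after the job is handed in, with the robot touching nothing.
It also fails if it takes over 72 s, if anything falls off the work surface, if the arm or the gripper's body presses on something with over 40 N, if the wrist force passes 120 N, or if a joint passes its speed limit or range.

## Working session

There is one attempt and no reset: what is moved stays moved. The work goes in short steps, Python scripts to look and compute and a shell command to move; the robot and the scene stay as the last step left them, time stands still between calls to the robot, and variables do not carry over. Pictures are saved under pics/ and viewed, at most 12 in all, crops included, and the job is handed in when it is done.

```bash
ls; mkdir -p pics; cat > h.py <<'E'
import numpy as np, cv2
from scipy.spatial.transform import Rotation as R
from cell import telemetry, vision, ticket
def grab(n):
    p,d=vision.read_camera(n); np.savez(f'/tmp/{n}.npz',p=p,d=d); return p,d
def load(n):
    z=np.load(f'/tmp/{n}.npz'); return z['p'],z['d']
def cloud(n,d):
    c=vision.get_calibration(n);K=np.array(c['camera_matrix']);Rm=cv2.Rodrigues(np.array(c['rvec'],float))[0];t=np.array(c['tvec']).ravel()
    v,u=np.mgrid[:d.shape[0],:d.shape[1]]
    P=np.stack([(u-K[0,2])/K[0,0]*d,(v-K[1,2])/K[1,1]*d,d],-1)
    return (P-t)@Rm
def save(n,img): cv2.imwrite(f'pics/{n}.png',img[...,::-1])
def st():
    s=telemetry.observe()
    print(s['time'],np.round(s['tool_pos'],4),np.round(s['tool_rot'],3),'q',np.round(s['qpos'],2),'F',np.round(s['contact_force'],1),'op',round(s['opening'],4),'g',round(s['grip_force'],1))
    return s
E
python3 - <<'E'
from h import *
st()
for n in('top','side'):
    p,d=grab(n); save(n+'0',p); print(vision.get_calibration(n))
E
```

```text
pics
0.0 [0.2153 0.4787 0.404 ] [-3.14  -0.     2.719] q [ 1.    0.34  1.53  0.    1.28 -0.15] F [ 0.2 -0.2  0.5] op 0.0917 g 0.0
{'camera_matrix': array([[476.70843834,   0.        , 318.27146622],
       [  0.        , 476.70843834, 204.546423  ],
       [  0.        ,   0.        ,   1.        ]]), 'rvec': array([ 2.20167282, -2.13909912,  0.16362264]), 'tvec': array([-0.0447027 ,  0.43061417,  1.15967609])}
{'camera_matrix': array([[376.06086808,   0.        , 321.03231739],
       [  0.        , 376.06086808, 202.55364705],
       [  0.        ,   0.        ,   1.        ]]), 'rvec': array([ 2.20570497, -0.59678057,  0.28570222]), 'tvec': array([-0.40027553,  0.20932739,  0.86540003])}
```

View pics/top0.png

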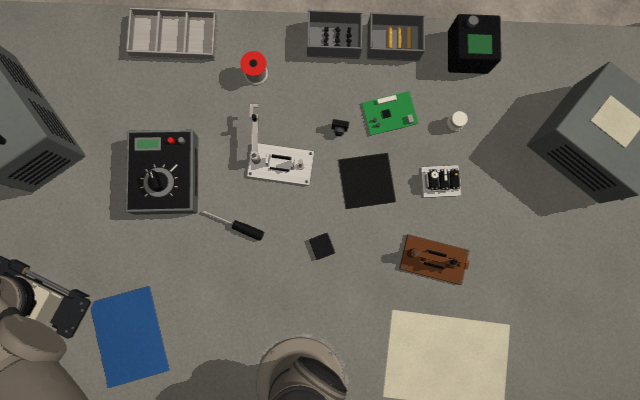

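View pics/side0.png

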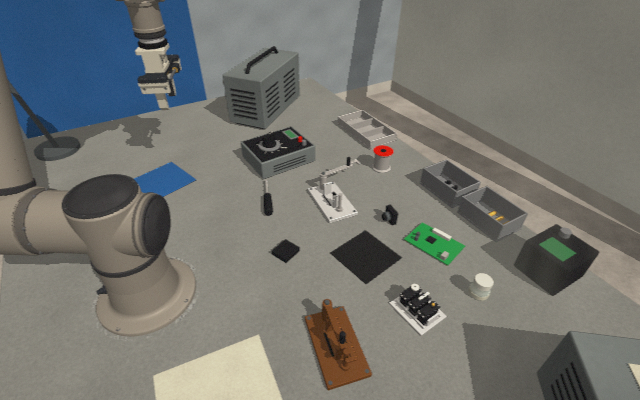

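The top view shows the rack at (440,180), the pad at (367,180), the jig at (280,163) with its bar open towards (253,108), and the supply at (162,172). The brown decoy is at (434,259). I'll crop closer and measure.

```bash
python3 - <<'E'
from h import *
p,d=load('top');q,e=load('side')
a=cv2.resize(p[155:205,410:470],None,fx=6.6,fy=6.6,interpolation=2)[:300,:396]
b=cv2.resize(p[95:190,235:320],None,fx=3.15,fy=3.15,interpolation=2)[:300,:]
c=cv2.resize(p[125:215,120:205],None,fx=3.33,fy=3.33,interpolation=2)[:300]
s=cv2.resize(q[270:340,380:450],None,fx=4.28,fy=4.28,interpolation=2)[:299]
M=np.zeros((600,800,3),np.uint8)
M[:a.shape[0],:a.shape[1]]=a; M[:b.shape[0],400:400+b.shape[1]]=b
M[300:300+c.shape[0],:c.shape[1]]=c; M[300:300+s.shape[0],400:400+s.shape[1]]=s
save('mos',M)
X=cloud('top',d)
z=X[...,2]; np.set_printoptions(precision=4,suppress=True)
def rect(name,m,box):
    u0,v0,u1,v1=box; k=np.zeros(m.shape,bool);k[v0:v1,u0:u1]=1
    P=X[m&k][:,:2].astype(np.float32)
    r=cv2.minAreaRect(P*1000); print(name,len(P),'z',np.median(z[m&k]),'c',np.array(r[0]),'s',np.array(r[1]),'a',r[2])
g=p.astype(int).sum(2)
ok=d>0
rect('padcolor',ok&(g<110)&(z<.012),(330,145,402,215))
rect('jig base',ok&(z>.007)&(z<.018),(240,135,320,190))
rect('jig bar',ok&(z>.052)&(z<.075),(240,98,262,170))
rect('handle',ok&(z>.08),(240,98,262,170))
rect('supply',ok&(z>.058)&(z<.072),(120,125,203,218))
rect('knob',ok&(z>.082),(120,125,203,218))
rect('rack base',ok&(z>.004),(410,155,470,205))
rect('rack tops',ok&(z>.034),(410,155,470,205))
print('table z',np.median(z[220:240,280:300]))
E
```

```text
padcolor 2401 z 0.0025555633668523413 c [ 501.3192 -154.9462] s [128.4991 126.9519] a 9.907388687133789
jig base 1807 z 0.011585418398866744 c [536.6325  66.9422] s [159.8092  90.9214] a 83.73925018310547
jig bar 339 z 0.06417111495431857 c [602.5218 132.226 ] s [140.4085  22.9342] a 2.4605562686920166
handle 25 z 0.0899989067922498 c [633.2576 129.8523] s [10.2714 11.3598] a 51.3819465637207
supply 4950 z 0.0648911361898516 c [499.6283 354.0717] s [200.9254 162.0472] a 3.128140926361084
knob 191 z 0.1057519389957147 c [515.021  336.2015] s [ 42.5004 137.7761] a 73.54615783691406
rack base 1096 z 0.029566477719357477 c [ 507.4853 -343.3247] s [119.1938 150.4647] a 4.815909385681152
rack tops 498 z 0.04096654307990358 c [ 504.457  -345.1129] s [51.7154 73.9101] a 1.8639178276062012
table z -0.0004468033539231829
```

View pics/mos.png

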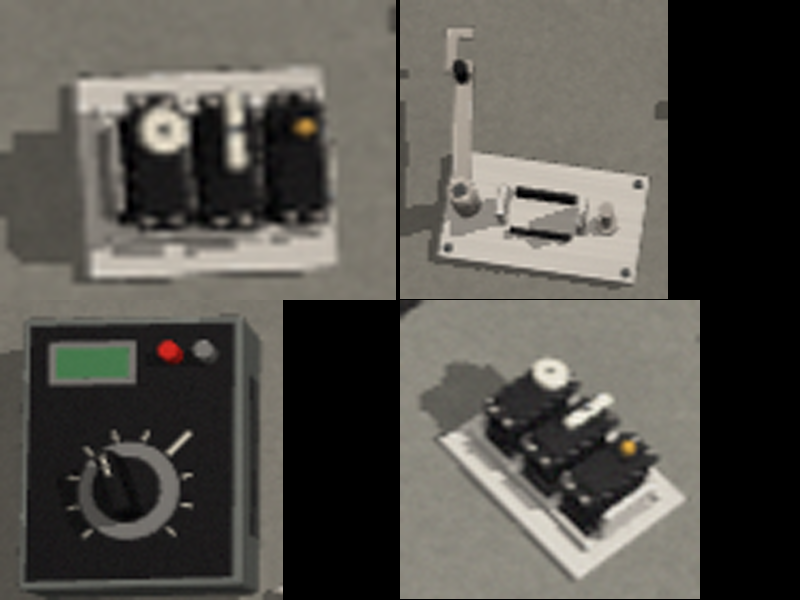

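The disc-horn servo is the leftmost one in the rack (horn near pixel 435,175), with its horn towards world +x. The jig is at yaw about -6°, and its keeper is open by about 97°. The supply pointer is near 3 V and the long mark is at the upper right. Next I'll refine the servo pose.

```bash
python3 - <<'E'
from h import *
np.set_printoptions(precision=4,suppress=True)
for n in('top','side'):
    p,d=load(n);X=cloud(n,d);z=X[...,2];g=p.astype(int).min(2)
    near=(abs(X[...,0]-.505)<.06)&(abs(X[...,1]+.33)<.08)
    m=near&(g>150)&(z>.043)
    k,l,s,c=cv2.connectedComponentsWithStats(m.astype(np.uint8))
    for i in range(1,k):
        if s[i,4]>8: print(n,'white',s[i,4],X[l==i].mean(0))
    m=near&(p.max(2)<70)&(z>.031)&(z<.05)
    k,l,s,c=cv2.connectedComponentsWithStats(m.astype(np.uint8))
    for i in range(1,k):
        if s[i,4]>25: print(n,'dark',s[i,4],X[l==i].mean(0),cv2.minAreaRect((X[l==i][:,:2]*1000).astype(np.float32)))
    m=(abs(X[...,0]-.505)<.08)&(abs(X[...,1]+.345)<.08)&(z>.003)&(z<.010)&(g>110)
    print(n,'base',cv2.minAreaRect((X[m][:,:2]*1000).astype(np.float32)))
    m=(abs(X[...,0]-.47)<.045)&(abs(X[...,1]-.352)<.045)&(z>.072)
    print(n,'knob',z[m].max(),cv2.minAreaRect((X[m&(z>z[m].max()-.006)][:,:2]*1000).astype(np.float32)),X[m&(z>z[m].max()-.006)].mean(0))
    w=m&(g>150)&(z>.08); print(n,'pointer',w.sum(),X[w].mean(0))
E
```

```text
top white 30 [ 0.5131 -0.3178  0.0494]
top dark 142 [ 0.5058 -0.3703  0.0399] ((506.4002990722656, -371.57965087890625), (48.534339904785156, 18.793943405151367), 5.296891212463379)
top dark 111 [ 0.496  -0.3173  0.0402] ((502.5033874511719, -318.28082275390625), (49.77077102661133, 20.257518768310547), 6.413010120391846)
top dark 125 [ 0.5001 -0.3445  0.04  ] ((503.4974365234375, -345.9646911621094), (49.11570358276367, 21.495092391967773), 4.449445724487305)
top base ((501.0954895019531, -342.0859069824219), (154.3950958251953, 148.27175903320312), 6.889700412750244)
top knob 0.11386944350669376 ((469.2644958496094, 352.22637939453125), (43.33466339111328, 12.44103717803955), 22.864437103271484) [0.4695 0.3525 0.1098]
top pointer 2 [0.4795 0.3567 0.1101]
side white 44 [ 0.5152 -0.3196  0.0481]
side white 28 [ 0.5169 -0.3468  0.048 ]
side dark 305 [ 0.4988 -0.3374  0.0393] ((503.4551696777344, -334.2244873046875), (49.564186096191406, 47.678794860839844), 5.016805171966553)
side dark 190 [ 0.5035 -0.3762  0.0396] ((507.4144287109375, -374.6241760253906), (50.918968200683594, 20.62155532836914), 4.778720378875732)
side base ((500.4192810058594, -348.2884521484375), (98.1734619140625, 97.4800796508789), 4.00877046585083)
side knob 0.10968305605273385 ((472.8995361328125, 349.3408508300781), (43.00372314453125, 16.594871520996094), 18.20307159423828) [0.4726 0.3491 0.107 ]
side pointer 0 [nan nan nan]<stdin>:18: RuntimeWarning: Mean of empty slice.
  ret = um.true_divide(
```

```bash
cat >> h.py <<'E'
def go(x,y,z,yaw,tool=None):
    """shift needed to bring grasp point to x,y,z with yaw"""
    s=telemetry.observe(); M=R.from_euler('xyz',s['tool_rot']).as_matrix()
    dl=M.T@(np.array([x,y,z+.159])-s['tool_pos'])*1000
    w=(s['tool_rot'][2]-yaw+np.pi)%(2*np.pi)-np.pi
    print('d',np.round(dl,1),'roll',round(w,3),'n',np.linalg.norm(dl)/41.7,abs(w)/.125)
E
python3 - <<'E'
from h import *
st();go(.5035,-.3188,.12,1.651)
E
```

```text
0.1 [0.2153 0.4787 0.4041] [-3.14  -0.     2.719] q [ 1.    0.34  1.52  0.    1.28 -0.15] F [-0.6  1.6 -0.7] op 0.0916 g 0.0
d [-590.  -608.8  125.8] roll 1.068 n 20.554558343436874 8.54235032101316
```

```bash
python3 -m crank '[[1,-590,-609,60,1.068],[1,-590,-609,60,1.068],[1,-590,-609,60,1.068],[1,-590,-609,60,1.068],[1,-590,-609,60,1.068],[1,-590,-609,60,1.068],[1,-590,-609,60,1.068],[1,-590,-609,60,1.068],[1,-590,-609,60,1.068],[1,-590,-609,60,1.068],[1,-590,-609,60,1.068],[1,-590,-609,60,1.068]]' 25; python3 -c "
from h import *
st();go(.5035,-.3188,.10,1.651)"
```

```text
time: 1.1
tool_pos: [0.3849, 0.0076, 0.3693]
tool_rot: [3.141, -0.0, 1.651]
contact_force: [1.8, 1.1, 0.2]
opening: 0.0917
grip_force: 0.0
1.1 [0.3849 0.0076 0.3693] [ 3.141 -0.     1.651] q [-0.18  0.12  1.93  0.    1.09 -0.26] F [1.8 1.1 0.2] op 0.0917 g 0.0
d [-334.8   92.2  110.3] roll -0.0 n 8.738683726194965 0.003755798689908829
```

```bash
python3 -m crank '[[1,-335,92,90,0],[1,-335,92,90,0],[1,-335,92,90,0],[1,-335,92,90,0],[1,-335,92,90,0],[1,-335,92,90,0],[1,-335,92,90,0],[1,-335,92,90,0],[1,-335,92,110,0],[1,-335,92,110,0],[1,-335,92,110,0]]'; python3 -c "
from h import *
p,d=grab('side');save('s1',cv2.resize(p[210:360,340:500],None,fx=3.7,fy=3.7,interpolation=2))
st();go(.5035,-.3188,.035,1.651)"
```

```text
time: 2.02
tool_pos: [0.5028, -0.3176, 0.2567]
tool_rot: [-3.138, -0.004, 1.649]
contact_force: [-0.4, 0.1, -0.2]
opening: 0.092
grip_force: 0.0
2.0667 [ 0.503  -0.3167  0.2584] [-3.14e+00 -2.00e-03  1.65e+00] q [-0.69  0.61  1.51  0.    1.02 -0.77] F [1.1 0.  0.3] op 0.0917 g 0.0
d [-2.3  0.4 64.4] roll -0.001 n 1.5442444667549446 0.0074939388098442805
```

View pics/s1.png

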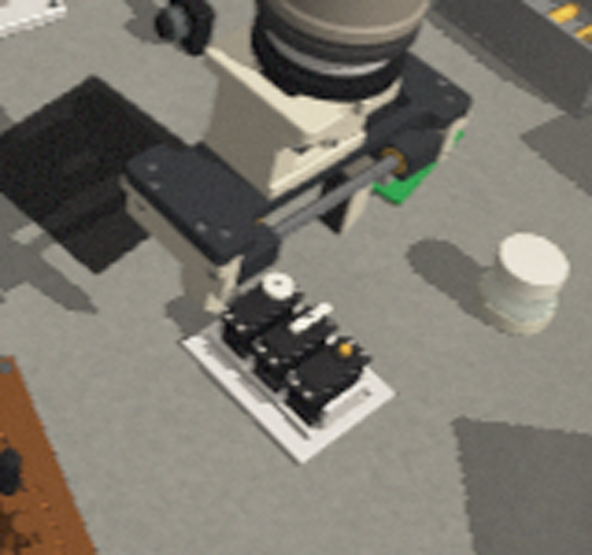

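The gripper straddles the disc servo at about (265,300) in the crop, with its fingers along the servo's long axis. I'll descend and grasp.

```bash
python3 -m crank '[[1,0,0,20,0],[1,0,0,40,0],[1,0,0,52,0],[1,0,0,60,0],[1,0,0,65,0],[1,0,0,65,0],[-1,0,0,65,0],[-1,0,0,65,0],[-1,0,0,65,0],[-1,0,0,65,0],[-1,0,0,65,0],[-1,0,0,65,0]]' 25; python3 -m crank '[[-1,0,0,0,0],[-1,0,0,0,0],[-1,0,0,-10,0],[-1,0,0,-25,0],[-1,0,0,-50,0],[-1,0,0,-65,0],[-1,0,0,-65,0]]'; python3 -c "
from h import *
st();go(.501,-.155,.07,0.08)"
```

```text
time: 3.07
tool_pos: [0.5034, -0.3169, 0.1946]
tool_rot: [3.141, 0.0, 1.651]
contact_force: [-0.1, -0.2, -1.2]
opening: 0.0567
grip_force: 0.0
time: 3.65
tool_pos: [0.5042, -0.3175, 0.2635]
tool_rot: [3.137, 0.005, 1.651]
contact_force: [0.3, -0.8, -0.4]
opening: 0.0512
grip_force: 25.0
3.65 [ 0.5042 -0.3175  0.2635] [3.137 0.005 1.651] q [-0.69  0.61  1.51  0.    1.02 -0.77] F [ 0.3 -0.8 -0.4] op 0.0512 g 25.0
d [162.4   9.6  33.8] roll 1.571 n 3.98361658143438 12.566942404419393
```

```bash
python3 -m crank '[[-1,40,2,0,0.12],[-1,80,5,0,0.24],[-1,120,8,0,0.36],[-1,162,10,0,0.48],[-1,162,10,0,0.60],[-1,162,10,0,0.72],[-1,162,10,0,0.84],[-1,162,10,10,0.96],[-1,162,10,20,1.08],[-1,162,10,30,1.2],[-1,162,10,40,1.32],[-1,162,10,40,1.44]]'; python3 -m crank '[[-1,0,0,0,0.131],[-1,0,0,10,0.131],[-1,0,0,18,0.131],[-1,0,0,22,0.131],[-1,0,0,24,0.131],[-1,0,0,26,0.131],[-1,0,0,26,0.131],[-1,0,0,26,0.131]]'; python3 -c "
from h import *
p,d=grab('side');save('s2',cv2.resize(p[190:310,290:450],None,fx=4,fy=4,interpolation=2))
st()"
```

```text
time: 4.65
tool_pos: [0.4995, -0.1542, 0.2171]
tool_rot: [-3.139, 0.003, 0.205]
contact_force: [-0.8, -0.1, -0.9]
opening: 0.0515
grip_force: 25.0
time: 5.32
tool_pos: [0.5004, -0.1546, 0.1934]
tool_rot: [-3.142, -0.0, 0.08]
contact_force: [0.4, 0.9, -0.3]
opening: 0.0515
grip_force: 25.0
5.3667 [ 0.5005 -0.1546  0.1936] [ 3.141 -0.     0.08 ] q [-0.45  0.61  1.77  0.    0.77  1.04] F [ 0.  -0.7 -1. ] op 0.0514 g 25.0
```

View pics/s2.png

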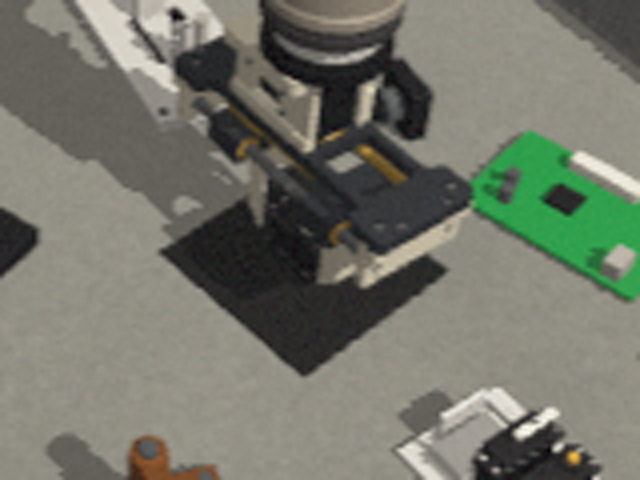

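The servo hangs upright between the fingers over the pad (crop 300,225). I'll lower it the last 2 mm and release.

```bash
python3 -m crank '[[-1,0,0,1,0],[-1,0,0,1.5,0],[-1,0,0,2,0],[-1,0,0,2,0],[-1,0,0,2,0]]'; python3 -m crank '[[-1,0,0,0.5,0],[-1,0,0,0.5,0],[-1,0,0,0.5,0],[0,0,0,0.5,0],[0.4,0,0,0.5,0],[0.6,0,0,0.5,0],[0.6,0,0,0.5,0],[0.6,0,0,0.5,0]]'; python3 -m crank '[[0.6,0,0,-25,0],[0.6,0,0,-50,0],[0.6,0,0,-75,0],[0.6,-50,0,-75,-0.12],[0.6,-90,0,-75,-0.24],[0.6,-130,0,-75,-0.36],[0.6,-130,0,-75,-0.36]]'
python3 - <<'E'
from h import *
st()
np.set_printoptions(precision=4,suppress=True)
for n in('top','side'):
    p,d=grab(n);X=cloud(n,d);z=X[...,2];g=p.astype(int).min(2)
    near=(abs(X[...,0]-.501)<.06)&(abs(X[...,1]+.155)<.06)
    m=near&(g>150)&(z>.038)&(z<.055)
    print(n,'white',m.sum(),X[m].mean(0))
    m=near&(z>.022)&(z<.055)
    print(n,'dark',m.sum(),X[m].mean(0),cv2.minAreaRect((X[m][:,:2]*1000).astype(np.float32)))
    if n=='side': save('s3',cv2.resize(p[190:310,290:450],None,fx=4,fy=4,interpolation=2))
E
```

```text
time: 5.78
tool_pos: [0.5004, -0.1546, 0.1915]
tool_rot: [3.142, -0.0, 0.08]
contact_force: [0.3, 0.3, 0.6]
opening: 0.0518
grip_force: 25.0
time: 6.45
tool_pos: [0.5004, -0.1546, 0.1908]
tool_rot: [-3.141, 0.0, 0.08]
contact_force: [-0.1, -0.3, 0.2]
opening: 0.0716
grip_force: 0.0
time: 7.03
tool_pos: [0.3652, -0.1633, 0.265]
tool_rot: [-3.135, 0.004, 0.447]
contact_force: [1.0, 2.1, -0.3]
opening: 0.0735
grip_force: 0.0
7.0333 [ 0.3652 -0.1633  0.265 ] [-3.135  0.004  0.447] q [-0.61  0.31  2.04 -0.    0.8   0.51] F [ 1.   2.1 -0.3] op 0.0735 g 0.0
top white 32 [ 0.499  -0.1653  0.0455]
top dark 174 [ 0.4969 -0.1544  0.0385] ((498.129638671875, -154.7678985595703), (20.715330123901367, 51.00458526611328), 4.862966537475586)
side white 28 [ 0.5005 -0.1674  0.0455]
side dark 138 [ 0.4983 -0.1676  0.0366] ((500.92584228515625, -165.7530975341797), (21.10875129699707, 36.155975341796875), 3.77832293510437)
```

View pics/s3.png

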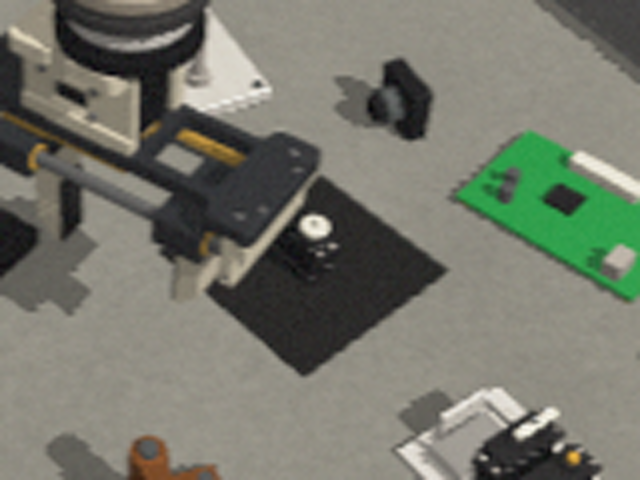

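The servo stands upright on the pad (crop 310,245) and has been released. I'll regrasp it by the wide faces.

```bash
python3 -c "
from h import *
st();go(.500,-.155,.106,1.651)"
```

```text
7.1333 [ 0.3695 -0.1649  0.2661] [-3.141  0.     0.437] q [-0.61  0.32  2.03  0.    0.8   0.52] F [0.3 0.7 0.2] op 0.0737 g 0.0
d [122.4  46.2   1.1] roll -1.214 n 3.138430103451798 9.71031877016424
```

```bash
python3 -m crank '[[0.6,30,10,0,-0.12],[0.6,60,22,0,-0.24],[0.6,90,34,0,-0.36],[0.6,121,46,0,-0.48],[0.6,121,46,0,-0.60],[0.6,121,46,0,-0.72],[0.6,121,46,0,-0.84],[0.6,121,46,0,-0.96],[0.6,121,46,0,-1.08],[0.6,121,46,0,-1.214],[0.6,121,46,0,-1.214],[0.6,121,46,0,-1.214]]'; python3 -c "
from h import *
st();go(.500,-.155,.031,1.651)"
```

```text
time: 8.13
tool_pos: [0.5009, -0.1549, 0.2658]
tool_rot: [3.141, 0.0, 1.651]
contact_force: [0.8, 0.5, 0.1]
opening: 0.0735
grip_force: 0.0
8.1333 [ 0.5009 -0.1549  0.2658] [3.141 0.    1.651] q [-0.45  0.49  1.71  0.    0.94 -0.53] F [0.8 0.5 0.1] op 0.0735 g 0.0
d [-0.  -1.  75.8] roll -0.0 n 1.8175594792224916 0.0026737089864354857
```

```bash
python3 -m crank '[[0.2,0,-1,25,0],[0,0,-1,50,0],[-0.2,0,-1,65,0],[-0.2,0,-1,72,0],[-0.3,0,-1,75,0],[-0.3,0,-1,75.5,0],[-0.4,0,-1,75.5,0],[-1,0,-1,75.5,0],[-1,0,-1,75.5,0],[-1,0,-1,75.5,0],[-1,0,-1,75.5,0],[-1,0,-1,75.5,0]]' 25;python3 -m crank '[[-1,0,0,0,0],[-1,0,0,0,0],[-1,0,0,-10,0],[-1,0,0,-30,0],[-1,0,0,-60,0],[-1,0,0,-80,0],[-1,0,0,-80,0]]'; python3 - <<'E'
from h import *
st()
np.set_printoptions(precision=4,suppress=True)
for n in('top','side'):
    p,d=load(n) if n=='top' else load(n)
# jig nest geometry from the first images is occluded-free: refine with fresh top view
p,d=grab('top');X=cloud('top',d);z=X[...,2]
m=np.zeros(z.shape,bool);m[135:190,240:320]=1
k=m&(z>.007)&(z<.018);print(cv2.minAreaRect((X[k][:,:2]*1000).astype(np.float32)),k.sum())
q,e=grab('side');Y=cloud('side',e)
near=(abs(Y[...,0]-.537)<.1)&(abs(Y[...,1]-.067)<.1)
k=near&(Y[...,2]>.007)&(Y[...,2]<.018);print('side',cv2.minAreaRect((Y[k][:,:2]*1000).astype(np.float32)),k.sum())
k=m&(z>.045)&(z<.058)&(abs(X[...,0]-.5345)<.03)&(abs(X[...,1]-.067)<.04);print('walls',X[k].mean(0),k.sum())
k=m&(z>.06)&(X[...,1]<.04);print('post top',X[k].mean(0),k.sum())
go(.5366,.0669,.11,1.571-.108)
E
```

```text
time: 9.13
tool_pos: [0.4992, -0.1553, 0.1913]
tool_rot: [3.14, 0.001, 1.654]
contact_force: [0.6, 1.0, 5.9]
opening: 0.0197
grip_force: 25.0
time: 9.72
tool_pos: [0.4999, -0.1555, 0.275]
tool_rot: [3.135, 0.004, 1.654]
contact_force: [0.5, -2.0, -0.9]
opening: 0.0199
grip_force: 25.0
9.7167 [ 0.4999 -0.1555  0.275 ] [3.135 0.004 1.654] q [-0.45  0.48  1.71  0.    0.95 -0.53] F [ 0.5 -2.  -0.9] op 0.0199 g 25.0
((537.261474609375, 66.82023620605469), (160.31411743164062, 91.66527557373047), 84.29170989990234) 1789
side ((539.0093994140625, 64.98126220703125), (162.3133087158203, 91.4366683959961), 83.53437042236328) 506
walls [0.5363 0.0674 0.0512] 47
post top [0.4215 0.008  0.5771] 38
d [218.1  56.    2.2] roll 0.191 n 5.400105940896585 1.5260364094926828
```

```bash
python3 -c "
from h import *
st();go(.5385,.0677,.115,1.4645)"
```

```text
9.8167 [ 0.4988 -0.1551  0.2713] [3.140e+00 1.000e-03 1.654e+00] q [-0.45  0.48  1.71  0.    0.95 -0.53] F [-0.7  0.7 -0.7] op 0.0195 g 25.0
d [218.7  58.   -2.8] roll 0.189 n 5.426926538829831 1.5140364094926824
```

```bash
python3 -m crank '[[-1,35,9,-10,0.03],[-1,70,18,-10,0.06],[-1,105,28,-10,0.1],[-1,140,38,-10,0.14],[-1,175,47,-10,0.187],[-1,205,54,-8,0.187],[-1,218,57.5,-4,0.187],[-1,218,57.5,0,0.187],[-1,218,57.5,0,0.187],[-1,218,57.5,0,0.187]]'; python3 - <<'E'
from h import *
np.set_printoptions(precision=4,suppress=True)
q,e=grab('side');Y=cloud('side',e)
st();go(.5385,.0677,.070,1.4645)
save('s4',cv2.resize(q[150:240,270:390],None,fx=6,fy=6,interpolation=2))
E
```

```text
time: 10.65
tool_pos: [0.5378, 0.0659, 0.2694]
tool_rot: [-3.139, 0.001, 1.466]
contact_force: [0.7, 0.4, -0.4]
opening: 0.0196
grip_force: 25.0
10.7 [0.5379 0.0656 0.2698] [-3.14   0.     1.466] q [-0.02  0.52  1.66 -0.    0.97  0.09] F [ 0.3 -0.2 -0.1] op 0.0199 g 25.0
d [ 2.2  0.4 40.8] roll 0.001 n 0.98100542620718 0.008075457319613122
```

View pics/s4.png

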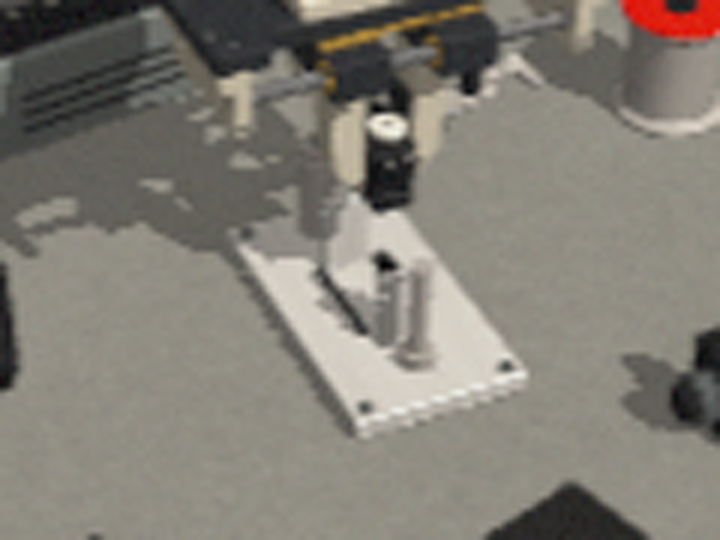

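The servo is held upright above the nest (crop 388,160). I'll shift 2 mm and descend in stages.

```bash
python3 -m crank '[[-1,2,0.5,10,0],[-1,2,0.5,20,0],[-1,2,0.5,30,0],[-1,2,0.5,38,0],[-1,2,0.5,46,0],[-1,2,0.5,52,0],[-1,2,0.5,55,0],[-1,2,0.5,55,0]]';python3 -m crank '[[-1,0,0,3,0],[-1,0,0,6,0],[-1,0,0,8,0],[-1,0,0,10,0],[-1,0,0,12,0],[-1,0,0,12,0],[-1,0,0,12,0]]'; python3 -c "
from h import *
st();go(.5385,.0677,.040,1.4645)"
```

```text
time: 11.37
tool_pos: [0.5386, 0.0689, 0.2145]
tool_rot: [-3.14, 0.0, 1.467]
contact_force: [-0.2, 0.3, 0.1]
opening: 0.0199
grip_force: 25.0
time: 11.95
tool_pos: [0.5388, 0.0688, 0.2034]
tool_rot: [-3.142, -0.0, 1.467]
contact_force: [-0.1, -1.6, -0.5]
opening: 0.0196
grip_force: 25.0
11.95 [0.5388 0.0688 0.2034] [-3.142 -0.     1.467] q [-0.01  0.61  1.71  0.    0.82  0.09] F [-0.1 -1.6 -0.5] op 0.0196 g 25.0
d [-1.2 -0.2  4.4] roll 0.002 n 0.10926733014275904 0.01781271957448638
```

```bash
python3 -m crank '[[-1,-0.5,0,1,0],[-1,-0.5,0,2,0],[-1,-0.5,0,3,0],[-1,-0.5,0,4,0],[-1,-0.5,0,4.5,0],[-1,-0.5,0,4.5,0],[-1,-0.5,0,4.5,0]]';python3 -m crank '[[-1,0,0,0.5,0],[-1,0,0,1,0],[-1,0,0,1,0],[-1,0,0,1,0]]'
```

```text
time: 12.53
tool_pos: [0.5387, 0.0683, 0.2003]
tool_rot: [3.141, -0.0, 1.467]
contact_force: [-3.4, -0.6, 12.5]
opening: 0.0199
grip_force: 25.0
time: 12.87
tool_pos: [0.5387, 0.0684, 0.2003]
tool_rot: [3.14, -0.0, 1.467]
contact_force: [-7.1, -1.3, 21.1]
opening: 0.0201
grip_force: 25.0
```

```bash
python3 -m crank '[[-1,0,0,-1,0],[-0.4,0,0,-1,0],[-0.3,0,0,-1,0],[-0.2,0,0,-1,0],[-0.2,0,0,-1,0],[-0.2,0,0,-1,0],[-0.2,0,0,-20,0],[-0.2,0,0,-45,0],[-0.2,0,0,-80,0],[-0.2,0,0,-110,0]]';python3 -m crank '[[0,40,0,0,0],[0,80,0,0,0],[0,110,0,0,0],[0,110,0,0,0],[0,110,0,0,0]]'; python3 - <<'E'
from h import *
np.set_printoptions(precision=4,suppress=True)
st()
ims=[]
for n in('side','top'):
    p,d=grab(n);X=cloud(n,d);z=X[...,2];g=p.min(2)
    near=(abs(X[...,0]-.5385)<.03)&(abs(X[...,1]-.068)<.035)
    m=near&(g>140)&(z>.053)&(z<.062)
    print(n,'horn',m.sum(),X[m].mean(0),z[m].max())
    m=near&(p.max(2)<80)&(z>.035)
    print(n,'dark',m.sum(),X[m].mean(0),cv2.minAreaRect((X[m][:,:2]*1000).astype(np.float32)))
    c=p[150:240,270:390] if n=='side' else p[95:190,200:330]
    ims.append(cv2.resize(c,(400,300),interpolation=2))
save('m5',np.hstack(ims))
E
```

```text
time: 13.7
tool_pos: [0.5387, 0.0683, 0.3091]
tool_rot: [-3.141, -0.0, 1.467]
contact_force: [1.9, -0.3, 0.1]
opening: 0.0367
grip_force: 0.0
time: 14.12
tool_pos: [0.5499, 0.1791, 0.3075]
tool_rot: [-3.141, 0.0, 1.47]
contact_force: [-0.0, -0.6, -0.0]
opening: 0.0457
grip_force: 0.0
14.1167 [0.5499 0.1791 0.3075] [-3.141  0.     1.47 ] q [ 0.18  0.53  1.51 -0.    1.1   0.28] F [-0.  -0.6 -0. ] op 0.0457 g 0.0
side horn 16 [0.5383 0.0592 0.0547] 0.05651786428458992
side dark 47 [0.5353 0.0667 0.0451] ((538.06201171875, 68.22555541992188), (47.30228805541992, 16.231966018676758), 83.7531509399414)
top horn 30 [0.5363 0.0603 0.0548] 0.05725411513212732
top dark 130 [0.5362 0.0704 0.0456] ((536.0872192382812, 66.83365631103516), (60.58823776245117, 23.016677856445312), 83.10924530029297)
```

View pics/m5.png

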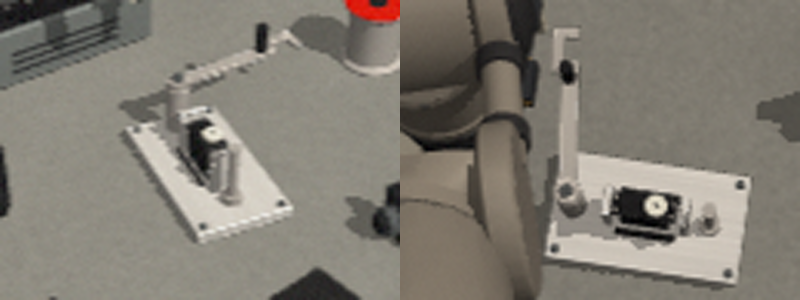

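The servo is seated: its horn top measures 54.8 mm against 55 mm expected (right crop 655,205). The keeper bar is open with its handle at right crop (567,72). I'll go to the handle.

```bash
python3 -c "
from h import *
go(.6345,.1305,.125,3.12)"; python3 -m crank '[[0,0,0,0,-0.12],[0,0,0,0,-0.24],[0,0,0,0,-0.36],[0,0,0,0,-0.48],[0,0,0,0,-0.6],[0,0,0,0,-0.72],[0,0,0,0,-0.84],[0,0,0,0,-0.96],[0,0,0,0,-1.08],[0,0,0,0,-1.2],[0,0,0,0,-1.32],[0,0,0,0,-1.44]]'; python3 -c "
from h import *
st();go(.6345,.1305,.087,3.13)"
```

```text
d [-37.7  88.9  23.5] roll -1.653 n 2.382284127848131 13.224483945251421
time: 15.22
tool_pos: [0.5503, 0.1761, 0.3078]
tool_rot: [-3.141, -0.0, 2.911]
contact_force: [-0.7, 0.1, 0.6]
opening: 0.0462
grip_force: 0.0
15.2167 [0.5503 0.1761 0.3078] [-3.141 -0.     2.911] q [ 0.18  0.53  1.51 -0.    1.1  -1.16] F [-0.7  0.1  0.6] op 0.0462 g 0.0
d [-92.4 -25.1  61.8] roll -0.219 n 2.7324696443432863 1.7551857872599292
```

```bash
python3 -m crank '[[0,-35,-10,0,-0.11],[0,-70,-20,0,-0.219],[0,-92.5,-25,0,-0.219],[0,-92.5,-25,10,-0.219],[0,-92.5,-25,20,-0.219],[0,-92.5,-25,20,-0.219],[0,-92.5,-25,20,-0.219]]'; python3 - <<'E'
from h import *
st();go(.6345,.1305,.087,3.13)
q,e=grab('side');Y=cloud('side',e)
save('s6',cv2.resize(q[120:220,290:420],None,fx=5,fy=5,interpolation=2))
E
```

```text
time: 15.8
tool_pos: [0.6332, 0.1318, 0.2867]
tool_rot: [-3.141, -0.004, 3.125]
contact_force: [-0.3, 0.9, 0.1]
opening: 0.0459
grip_force: 0.0
15.8 [0.6332 0.1318 0.2867] [-3.141 -0.004  3.125] q [ 0.09  0.67  1.31  0.    1.16 -1.47] F [-0.3  0.9  0.1] op 0.0459 g 0.0
d [-1.4 -1.3 40.7] roll -0.005 n 0.9765098216556265 0.03656817950657398
```

View pics/s6.png

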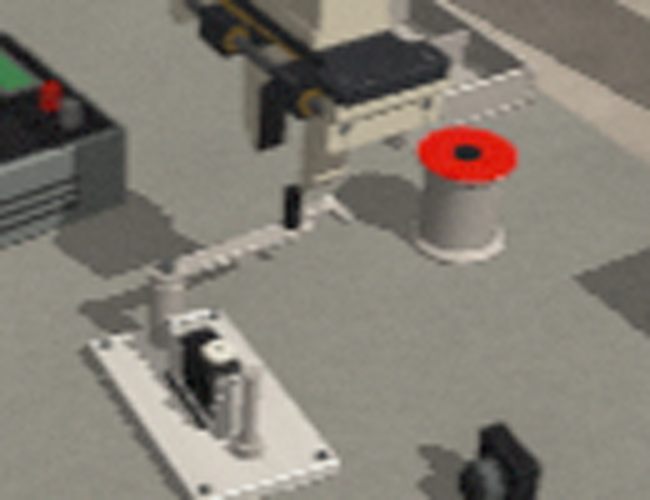

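The fingers straddle the handle (crop 292,205) from above. I'll descend and grip.

```bash
python3 -m crank '[[0,-0.5,-1,15,0],[0,-0.5,-1,28,0],[0,-0.5,-1,36,0],[0,-0.5,-1,40,0],[0,-0.5,-1,40,0],[-1,-0.5,-1,40,0],[-1,-0.5,-1,40,0],[-1,-0.5,-1,40,0],[-1,-0.5,-1,40,0],[-1,-0.5,-1,40,0],[-1,-0.5,-1,40,0],[-1,-0.5,-1,40,0]]' 20; python3 - <<'E'
from h import *
s=st()
H=np.array([.5451,.1293]);P=np.array(s['tool_pos'][:2]);v=P-H;print('r',np.hypot(*v),'ang',np.arctan2(v[1],v[0]))
yaw=s['tool_rot'][2];M=np.array([[np.cos(yaw),np.sin(yaw)],[np.sin(yaw),-np.cos(yaw)]])
v=v*.09/np.hypot(*v)
tot=np.arctan2(v[1],v[0])+1.677;print('total',tot)
for k in range(1,20):
    t=-min(.1*k,tot); w=np.array([[np.cos(t),-np.sin(t)],[np.sin(t),np.cos(t)]])@v
    print(k,np.round(M@(w-v)*1000,1),round(-t,3))
E
```

```text
time: 16.85
tool_pos: [0.6349, 0.1309, 0.2482]
tool_rot: [3.141, 0.001, 3.126]
contact_force: [0.2, -0.1, 0.7]
opening: 0.0119
grip_force: 20.0
16.85 [0.6349 0.1309 0.2482] [3.141e+00 1.000e-03 3.126e+00] q [ 0.09  0.71  1.35  0.    1.08 -1.47] F [ 0.2 -0.1  0.7] op 0.0119 g 20.0
r 0.08981222859819789 ang 0.017689404370893638
total 1.6946894043708938
1 [ 0.1 -9. ] 0.1
2 [  1.2 -17.9] 0.2
3 [  3.1 -26.7] 0.3
4 [  5.9 -35.3] 0.4
5 [  9.6 -43.5] 0.5
6 [ 14.  -51.3] 0.6
7 [ 19.2 -58.7] 0.7
8 [ 25.1 -65.4] 0.8
9 [ 31.7 -71.6] 0.9
10 [ 38.8 -77.1] 1.0
11 [ 46.5 -81.8] 1.1
12 [ 54.5 -85.8] 1.2
13 [ 63.  -88.9] 1.3
14 [ 71.7 -91.1] 1.4
15 [ 80.6 -92.5] 1.5
16 [ 89.6 -93. ] 1.6
17 [ 98.1 -92.6] 1.695
18 [ 98.1 -92.6] 1.695
19 [ 98.1 -92.6] 1.695
```

```bash
python3 -m crank '[[-1,0,-9,0,0.1],[-1,1,-18,0,0.2],[-1,3,-26.7,0,0.3],[-1,6,-35.3,0,0.4],[-1,9.6,-43.5,0,0.5],[-1,14,-51.3,0,0.6],[-1,14,-51.3,0,0.6]]'; python3 - <<'E'
from h import *
s=st()
H=np.array([.5451,.1293]);P=np.array(s['tool_pos'][:2]);v=P-H;print('r',np.hypot(*v),'ang',np.arctan2(v[1],v[0]))
yaw=s['tool_rot'][2];M=np.array([[np.cos(yaw),np.sin(yaw)],[np.sin(yaw),-np.cos(yaw)]])
a=np.arctan2(v[1],v[0]);T=a+1.677
for k in range(1,13):
    t=a-min(.1*k,T); print(k,np.round(M@(H+.09*np.array([np.cos(t),np.sin(t)])-P)*1000,1),round(a-t,3))
E
```

```text
time: 17.43
tool_pos: [0.6196, 0.0788, 0.2482]
tool_rot: [-3.141, -0.0, 2.521]
contact_force: [-1.1, -0.1, -0.3]
opening: 0.0114
grip_force: 20.0
17.4333 [0.6196 0.0788 0.2482] [-3.141 -0.     2.521] q [ 0.    0.67  1.43 -0.    1.05 -0.95] F [-1.1 -0.1 -0.3] op 0.0114 g 20.0
r 0.08996688911760714 ang -0.5958613708096694
1 [ 0.2 -9. ] 0.1
2 [  1.3 -17.9] 0.2
3 [  3.3 -26.7] 0.3
4 [  6.2 -35.2] 0.4
5 [  9.9 -43.4] 0.5
6 [ 14.4 -51.2] 0.6
7 [ 19.7 -58.5] 0.7
8 [ 25.7 -65.2] 0.8
9 [ 32.3 -71.3] 0.9
10 [ 39.5 -76.7] 1.0
11 [ 45.7 -80.6] 1.081
12 [ 45.7 -80.6] 1.081
```

```bash
python3 -m crank '[[-1,0.2,-9,0,0.1],[-1,1.3,-18,0,0.2],[-1,3.3,-26.7,0,0.3],[-1,6.2,-35.2,0,0.4],[-1,9.9,-43.4,0,0.5],[-1,14.4,-51.2,0,0.6],[-1,19.7,-58.5,0,0.7],[-1,25.7,-65.2,0,0.8],[-1,32.3,-71.3,0,0.9],[-1,36,-74.2,0,0.95],[-1,39.5,-76.7,0,1.0],[-1,39.5,-76.7,0,1.0]]'; python3 - <<'E'
from h import *
s=st()
H=np.array([.5451,.1293]);P=np.array(s['tool_pos'][:2]);v=P-H;a=np.arctan2(v[1],v[0]);print('r',np.hypot(*v),'to go',a+1.677)
E
```

```text
time: 18.43
tool_pos: [0.5433, 0.0395, 0.2482]
tool_rot: [3.141, 0.002, 1.527]
contact_force: [-0.7, -5.5, 0.9]
opening: 0.0113
grip_force: 20.0
18.4333 [0.5433 0.0395 0.2482] [3.141e+00 2.000e-03 1.527e+00] q [-0.07  0.55  1.67 -0.    0.92 -0.02] F [-0.7 -5.5  0.9] op 0.0113 g 20.0
r 0.08985897422855038 to go 0.08610453270064178
```

```bash
python3 -m crank '[[-1,0,-2,0,0.02],[-1,0,-4,0,0.04],[-1,0,-5.5,0,0.06],[-1,0,-6.5,0,0.07],[-1,0,-7.5,0,0.08],[-1,0,-7.5,0,0.08]]'; python3 -m crank '[[-1,0,-1,0,0],[-1,0,-2,0,0],[-1,0,-2,0,0],[-1,0,-2,0,0]]'
```

```text
time: 18.93
tool_pos: [0.5363, 0.0398, 0.2482]
tool_rot: [3.141, 0.002, 1.449]
contact_force: [-1.0, -5.0, 0.8]
opening: 0.0112
grip_force: 20.0
time: 19.27
tool_pos: [0.5345, 0.04, 0.2482]
tool_rot: [3.14, 0.002, 1.449]
contact_force: [-0.6, -5.8, 0.1]
opening: 0.011
grip_force: 20.0
```

```bash
python3 -m crank '[[-1,0,-1,0,0],[-1,0,-2,0,0],[-1,0,-2,0,0],[-1,0,-2,0,0]]';  python3 -m crank '[[-1,0,-1,0,0],[-1,0,-2,0,0],[-1,0,-2,0,0],[-1,0,-2,0,0]]'
```

```text
time: 19.6
tool_pos: [0.5336, 0.0401, 0.2483]
tool_rot: [3.136, 0.001, 1.449]
contact_force: [6.7, -6.0, -4.5]
opening: 0.0113
grip_force: 20.0
time: 19.93
tool_pos: [0.5329, 0.0401, 0.2484]
tool_rot: [3.132, 0.001, 1.449]
contact_force: [11.9, -6.0, -8.5]
opening: 0.0116
grip_force: 20.0
```

```bash
python3 -m crank '[[-1,0,-1.5,0,0],[-1,0,-1.5,0,0],[-1,0,0.5,0,0],[0,0,1.5,0,0],[0,0,1.5,0,0],[0,0,1.5,0,0],[0,0,1.5,0,0],[0,0,1.5,-20,0],[0,0,1.5,-45,0],[0,0,1.5,-70,0],[0,40,1.5,-80,0],[0,80,1.5,-80,0]]'; python3 -m crank '[[0,40,0,0,0],[0,80,0,0,0],[0,110,0,0,0],[0,110,0,0,0],[0,110,0,0,0]]'; python3 - <<'E'
from h import *
np.set_printoptions(precision=4,suppress=True)
st()
ims=[]
for n in('side','top'):
    p,d=grab(n);X=cloud(n,d);z=X[...,2]
    near=(abs(X[...,0]-.5385)<.05)&(abs(X[...,1]-.06)<.09)
    m=near&(z>.08)&(z<.1)
    hp=X[m].mean(0);print(n,'handle',m.sum(),hp)
    c=p[150:240,270:390] if n=='side' else p[95:190,200:330]
    ims.append(cv2.resize(c,(400,300),interpolation=2))
save('m7',np.hstack(ims))
E
```

```text
time: 20.93
tool_pos: [0.5422, 0.1199, 0.3313]
tool_rot: [3.136, -0.001, 1.443]
contact_force: [2.0, 0.3, -0.4]
opening: 0.0457
grip_force: 0.0
time: 21.35
tool_pos: [0.5546, 0.2311, 0.3275]
tool_rot: [-3.141, 0.0, 1.45]
contact_force: [0.4, -0.8, 0.6]
opening: 0.046
grip_force: 0.0
21.35 [0.5546 0.2311 0.3275] [-3.141  0.     1.45 ] q [ 0.27  0.55  1.42 -0.    1.18  0.39] F [ 0.4 -0.8  0.6] op 0.046 g 0.0
side handle 22 [0.5349 0.0359 0.0877]
top handle 23 [0.5326 0.0391 0.09  ]
```

View pics/m7.png

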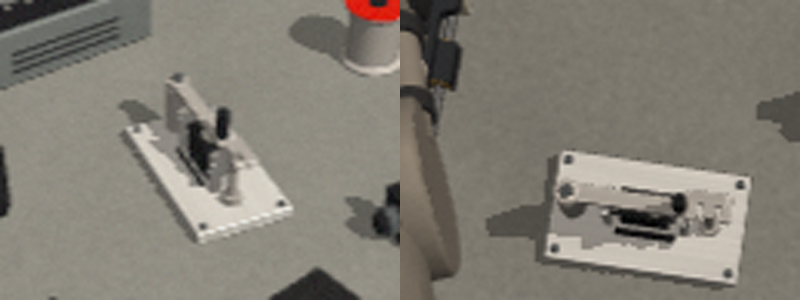

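The bar is closed over the servo with its hook at the post (right crop 705,215), and the handle is where it should be for closed. I'll check the long-mark direction and go to the knob.

```bash
python3 - <<'E'
from h import *
z0=np.load('/tmp/top.npz')
np.set_printoptions(precision=4,suppress=True)
import glob
p=cv2.imread('pics/top0.png')[...,::-1]
K=vision.get_calibration('top');Km=np.array(K['camera_matrix']);Rm=cv2.Rodrigues(np.array(K['rvec']))[0];t=np.array(K['tvec']).ravel();C=-Rm.T@t
g=p.min(2)
v,u=np.nonzero(g>135);k=(u>122)&(u<196)&(v>150)&(v<205);u=u[k];v=v[k]
r=np.stack([(u-Km[0,2])/Km[0,0],(v-Km[1,2])/Km[1,1],np.ones(len(u))],1)@Rm
X=C+r*((.0655-C[2])/r[:,2])[:,None]
c=np.array([.4698,.3525]);q=X[:,:2]-c;a=np.degrees(np.arctan2(q[:,1],q[:,0]));rr=np.hypot(q[:,0],q[:,1])*1000
for i in np.argsort(a):
    if 25<rr[i]<70: print(int(round(a[i])),int(rr[i]),end='; ')
X=C+r*((.110-C[2])/r[:,2])[:,None];q=X[:,:2]-c;rr=np.hypot(q[:,0],q[:,1])*1000
print('\npointer',[(int(np.degrees(np.arctan2(*w[::-1]))),int(n)) for w,n in zip(q,rr) if n<27])
st();go(.4715,.353,.145,3.54)
E
```

```text
-102 39; -102 42; -71 42; -42 40; -42 43; -42 47; -42 50; -42 53; -42 57; 44 29; 
pointer [(23, 14), (24, 6)]
21.45 [0.5549 0.2289 0.3277] [-3.141  0.001  1.446] q [ 0.26  0.55  1.42 -0.    1.18  0.39] F [ 0.1 -0.4 -0.5] op 0.046 g 0.0
d [112.8 -98.1  23.7] roll -2.094 n 3.62949726541114 16.749153572765007
```

```bash
python3 -m crank '[[0,30,-25,0,-0.12],[0,60,-50,0,-0.24],[0,90,-75,0,-0.36],[0,113,-98,0,-0.48],[0,113,-98,0,-0.6],[0,113,-98,0,-0.72],[0,113,-98,0,-0.84],[0,113,-98,0,-0.96],[0,113,-98,0,-1.08],[0,113,-98,0,-1.2],[0,113,-98,0,-1.32],[0,113,-98,0,-1.44]]'; python3 -m crank '[[0,0,0,0,-0.12],[0,0,0,0,-0.24],[0,0,0,0,-0.36],[0,0,0,0,-0.48],[0,0,0,0,-0.6],[0,0,0,0,-0.654],[0,0,0,0,-0.654],[0,0,0,0,-0.654]]'; python3 - <<'E'
from h import *
st();go(.4715,.353,.105,3.14159+.41)
E
```

```text
time: 22.45
tool_pos: [0.4726, 0.3521, 0.3281]
tool_rot: [-3.141, -0.0, 2.89]
contact_force: [-0.3, 0.2, -0.4]
opening: 0.0463
grip_force: 0.0
time: 23.12
tool_pos: [0.4725, 0.3525, 0.3281]
tool_rot: [-3.141, 0.0, -2.747]
contact_force: [0.3, 1.1, 0.5]
opening: 0.046
grip_force: 0.0
23.1167 [0.4725 0.3525 0.3281] [-3.141  0.    -2.747] q [ 0.51  0.53  1.45 -0.    1.17 -1.45] F [0.3 1.1 0.5] op 0.046 g 0.0
d [ 0.7  0.8 64.1] roll -0.015 n 1.5377465221220448 0.12330761428481196
```

```bash
python3 -m crank '[[0,0.5,1,20,-0.01],[0,0.5,1,40,-0.01],[0,0.5,1,52,-0.01],[0,0.5,1,58,-0.01],[0,0.5,1,62,-0.01],[0,0.5,1,62,-0.01],[0,0.5,1,62,-0.01]]' 25; python3 -m crank '[[-1,0,0,0,0],[-1,0,0,0,0],[-1,0,0,0,0],[-1,0,0,0,0],[-1,0,0,0,0],[-1,0,0,0,0],[-1,0,0,0,0],[-1,0,0,0,0]]'
```

```text
time: 23.7
tool_pos: [0.4715, 0.3545, 0.2666]
tool_rot: [3.141, 0.001, -2.734]
contact_force: [0.4, 0.4, -0.0]
opening: 0.0456
grip_force: 0.0
time: 24.37
tool_pos: [0.4713, 0.3543, 0.2662]
tool_rot: [-3.141, 0.0, -2.733]
contact_force: [0.3, -1.7, 1.7]
opening: 0.0137
grip_force: 25.0
```

```bash
python3 -m crank '[[-1,0,0,0,0.11],[-1,0,0,0,0.22],[-1,0,0,0,0.33],[-1,0,0,0,0.44],[-1,0,0,0,0.55],[-1,0,0,0,0.66],[-1,0,0,0,0.77],[-1,0,0,0,0.88],[-1,0,0,0,0.99],[-1,0,0,0,1.09],[-1,0,0,0,1.141],[-1,0,0,0,1.141]]';python3 -m crank '[[-1,0,0,0,0],[-0.2,0,0,0,0],[0,0,0,0,0],[0,0,0,0,0],[0,0,0,0,0],[0,0,0,0,0],[0,0,0,-30,0],[0,0,0,-60,0],[0,0,0,-100,0],[0,0,0,-140,0],[0,0,0,-140,0]]'
python3 -c "
from h import *
st();go(.58,.15,.25,2.4)"
```

```text
time: 25.37
tool_pos: [0.4713, 0.3537, 0.2661]
tool_rot: [-3.14, 0.001, 2.406]
contact_force: [-0.4, -4.7, 3.8]
opening: 0.0137
grip_force: 25.0
time: 26.28
tool_pos: [0.4719, 0.3551, 0.4147]
tool_rot: [3.127, 0.004, 2.409]
contact_force: [1.4, 0.2, 1.0]
opening: 0.0461
grip_force: 0.0
26.2833 [0.4719 0.3551 0.4147] [3.127 0.004 2.409] q [ 0.52  0.45  1.32  0.    1.35 -0.32] F [1.4 0.2 1. ] op 0.0461 g 0.0
d [-217.5  -80.3    5.5] roll 0.009 n 5.562466917348661 0.0721766800628636
```

```bash
python3 -m crank '[[0,-364,-285,0,0],[0,-364,-285,0,0],[0,-364,-285,0,0],[0,-364,-285,0,0],[0,-364,-285,0,0],[0,-364,-285,0,0],[0,-364,-285,0,0],[0,-364,-285,0,0],[0,-364,-285,0,0],[0,-364,-285,0,0],[0,-364,-285,0,0],[0,-364,-285,0,0]]' | head -2; python3 - <<'E'
from h import *
p,d=grab('top');X=cloud('top',d);z=X[...,2];g=p.min(2)
m=(abs(X[...,0]-.47)<.045)&(abs(X[...,1]-.352)<.045)&(z>.09)
r=cv2.minAreaRect((X[m&(z>.1)][:,:2]*1000).astype(np.float32));print(r)
K=vision.get_calibration('top');Km=np.array(K['camera_matrix']);Rm=cv2.Rodrigues(np.array(K['rvec']))[0];t=np.array(K['tvec']).ravel();C=-Rm.T@t
v,u=np.nonzero(m&(g>110));
q=X[v,u,:2]-np.array(r[0])/1000;print([(int(np.degrees(np.arctan2(*w[::-1]))),int(1000*np.hypot(*w)),int(g[b,a])) for w,a,b in zip(q,u,v)])
q2,_=grab('side')
a=cv2.resize(p[125:215,120:205],(380,400),interpolation=2);b=cv2.resize(q2[140:240,230:360],(400,400)[::1],interpolation=2)
save('m8',np.hstack([a,b]))
E
```

```text
time: 27.28
tool_pos: [0.5517, -0.1068, 0.4054]
((469.05029296875, 351.66754150390625), (14.2129545211792, 43.598384857177734), 47.38726043701172)
[(-36, 18, 116)]
```

View pics/m8.png

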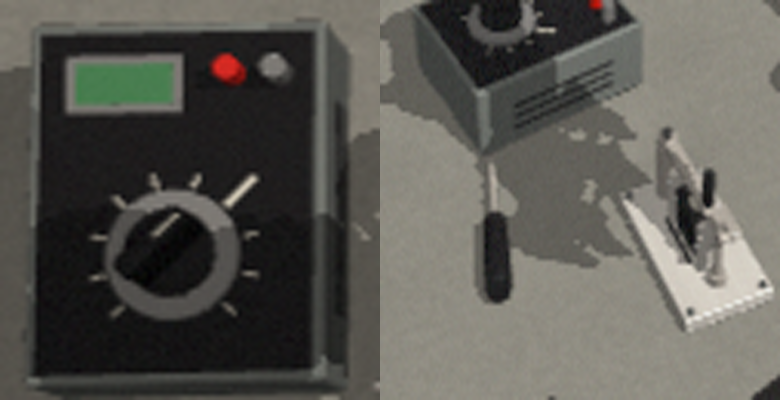

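The pointer line (left crop 165,222) is parallel to the long mark: bar at -42.6° against -42°. The keeper is still closed, so I'm handing in.

```bash
python3 -c "
from h import *
print(ticket.hand_in())"
```

```text
the job is handed in; nothing more can be done
None
```

I handed the job in at about 27 s: the disc-horn servo stood on the pad, was released, and is now fully seated in the nest; the keeper bar is closed against the catch post, and the knob points at 6 V within about 1°. I didn't touch the other two servos, but I also didn't re-check the rack at the end.

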